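# Snug down a lens retaining ring with a two-pin spanner

### The job

Take the two-pin spanner from its wooden stand, engage both pins in the holes of the recessed ring in the lens barrel, and turn it clockwise (seen from above) until the ring is fully home and the yellow pointer has been held for a moment in the green band, never in the red. Be gentle: press only lightly, keep the spanner off the glass and leave the other things on the bench alone. Then put the spanner back upright on its stand as you found it and let go.

Things in the scene. Friction and masses are not known exactly. Their poses are not given: they have to be found in the camera images.
- spanner: Two-pin spanner, loose, 120 to 200 g, upright. Origin midway between the pin tips, z up the handle, x along the crossbar. Pins 5 mm thick, 16 mm long, at x = +20.5 and -20.5. Steel crossbar 76 (x) x 22 x 8 mm, z = 16 to 24. Blue flat handle 32 (x) x 14 (y) mm, z = 24 to 80; grip across its 14 mm. A half turn about z makes no difference.
- stand: Fixed wooden stand, 112 (x) x 50 mm, origin at the centre of its underside on the bench. Two posts, tops at z = 30 mm, from |x| = 27.5 to 49.5, 36 mm wide in y. The spanner's crossbar bridges the posts, pins hanging between them: its origin is then at x = 0, y = 0, z = 14 mm of the stand, x axes parallel (either way round).
- fixture: Fixed lens fixture, origin at the centre of its underside on the bench. Grey round base 120 mm across, 14 mm high; on it the dark barrel, 70 mm across, rim at z = 50 mm, bore 61 mm; 6 mm below the rim lies the ring. On the base: white zero mark (-y side), green band 0.10 to 0.22 rad clockwise of it, red beyond.
- glass: Amber lens element on the barrel's axis, 25 mm diameter, origin at the centre of its underside; its top is 4 mm below the ring's top. Not to be touched with the spanner.
- ring_mid (a point): Centre of the aluminium ring's top face, on the barrel's axis, 44 mm above the bench; turns with the ring. Ring 60 mm outer, 29 mm inner diameter. Its x axis passes through both pin holes, centred at x = +20.5 and -20.5 mm. Holes 7.4 x 7.4 mm, 8 mm deep with a solid floor; pins fully in, the crossbar is 2 mm above the rim.
- ring_hole (a point): Centre of the mouth of the +x pin hole, in the ring's top face.
- ring (a joint): Angle of the ring in the barrel, rad; grows as it turns clockwise seen from above (tightening). 1.2 = fully home at a hard stop; starts loose at 0.3 to 0.8. Thread drag about 0.06 N m; it stays where it is left. At angle a the ring's x axis (through its holes) is turned by a clockwise from the fixture's x axis (while the barrel reads 0).
- barrel (a joint): Angle of the sprung barrel on its base, rad, shown by the yellow pointer: a torque gauge. 0 at rest, grows clockwise (from above) by 1 rad per 1.6 N m of tightening torque, springs back when let go. Green 0.10 to 0.22 (0.16 to 0.35 N m), red beyond 0.22. The loose ring's drag shows about 0.04.
- loupe: Black film loupe, 40 mm diameter, 38 mm high, loose bystander. Origin: centre of its underside.
- film_core: Yellow plastic film core, ring of 50 mm diameter, 18 mm high, loose bystander. Origin: centre of its underside.
- bottle: Small amber bottle, 36 mm diameter, 70 mm high, loose bystander. Origin: centre of its underside.
Not all that is in view belongs to the job. What is meant by the fixture is not purple, and is the larger of those in its own colour.

How it is judged:
By the outcome, as a careful person would: the job done as asked, in the order asked, and still so for the second after the job is handed in, with the robot touching nothing.
It also fails if it takes over 72 s, if anything falls off the work surface, if the arm or the gripper's body presses on something with over 40 N, if the wrist force passes 120 N, or if a joint passes its speed limit or range.

### The arm

A 7-joint arm with a two-finger parallel gripper is mounted at the origin on the work surface. World frame = base frame: x ahead of the robot, y to its left, z up, the work surface at z = 0. Lengths are in m, angles in degrees, forces in N, time in s.
With the tool pointing down it reaches from about 0.425 to 0.875 m from the base axis. Payload 4.7 kg.
Tool frame: the origin (TCP) lies at the very end of the fingers, on their centre line; the grasp point (between the pads) lies 19 mm behind it; z points along the fingers, y is the line along which they close (so a half turn about z gives the same grasp; the last joint's range is limited). The gripper opens to 87 mm and grips with 3 to 60 N. Pads are 19 mm wide; open, the fingers measure 117 mm over their backs; the gripper's body (75 mm by 190 mm) begins 51 mm behind the grasp point.
Start: joints at [-67.947, 18.392, -4.016, 83.108, 1.295, 78.541, -3.26], TCP at [0.236, 0.606, 0.223] pointing down, gripper open.
Joint ranges: [-163.93, 163.93], [-17.29, 119.83], [-79.2, 71.16], [3.27, 140.29], [-89.18, 269.18], [5.43, 117.66], [-154.24, 154.24]. Speed limits (degrees/s): [147.25, 147.25, 180, 180, 180, 180, 180].

### API

Orientations are given as [roll, pitch, yaw] about the fixed x, y, z axes, in that order (R = Rz(yaw) Ry(pitch) Rx(roll)).
In Python, from cell import get_obs, read_camera, sign_off, silhouettes gives the robot as it stands.
- The arm moves only by the tool play_rows, never from a script. Its argument "steps" is a list that holds one entry, the list of rows, each a list of 7 numbers: the shift along the tool's x, y, z in m, then the turn, a rotation vector about the tool's x, y, z in rad, then the finger opening in m, from 0 to 0.087. A call has 1 to 12 rows; each row shifts and turns the commanded pose from where the row before left it, along the tool's axes as they then stand; what a row does not reach is not made up. A row lasts 1/10 s, in which the tool goes at most 50 mm and 8.59 degrees, less where a joint would pass 70% of its speed; a pose out of reach is approached as far as the arm can. A call is refused whole if a number of a shift passes 0.05 or a number of a turn 0.15, either way. A call with a gripper value outside its range is refused whole. The fingers move at their own pace and stop on an object; "force" is the grip in N (left out, the last holds). Time passes only in rows, so rows that do not move let the fingers close. It gives the time, the measured TCP pose, the force, the opening and the grip force at its end, in the units of the state.
- get_obs(): the state, without advancing time (a new reading comes with each control period).
- read_camera(name): name is "scene" or "top"; returns a dict with "frame" (400x640x3 uint8, red, green, blue), "intrinsics" (3x3 intrinsics, pixels), "view" (4x4, takes a point from world to camera coordinates). Camera axes: x right, y up, looking along -z (the intrinsics and any distortion apply to the point x, -y, -z); pixel columns grow to the right and rows downward; lengths in m; the calibration is good to about 2 mm. A picture is of the moment at which its call begins. There is no depth.
- sign_off(): hands the job in; it is judged then, once.
Trained networks look in the newest picture that a camera, given by its name, has taken for a name from the list of things; names that differ only in an ending like _2 or _b are one class to them, and where a whole thing is asked for, a point or a joint stands for the part that bears it (a point fixed in the world has none). Each returns a list of dicts, best first, with "p" (0 to 1); they miss things now and then, are a little off and sometimes report something else, mostly with a low value. They report only what shows in the picture. A call takes as long as a camera call. They do not tell look-alikes from the thing itself.
- silhouettes(camera, name): "pixels" (400x640 bool, what is visible of it) and "extent" ([left, top, right, bottom] in pixels, round what is visible of it).
The state is a dict: "time_s": time; "qpos": joint angles; "joint_velocities": joint speeds; "effort": joint torques, N m; "tool_pos": TCP position; "tool_rot": TCP orientation; "force": force on the tool from outside, world axes, zero at the start; "wrist_torque": the same for the moment, N m; "grip_width": finger opening in m; "grasp_force": force on a finger pad.
Only numpy, scipy, OpenCV 4.12 (cv2) and the standard library are available. Lean on these libraries where they do the work, as an engineer would, in place of code of your own. Each camera call takes 0.05 s, during which the arm holds its last target. There are 200 camera calls.

## Working session

There is one attempt and no reset: what is moved stays moved. The work goes in short steps, Python scripts to look and compute and a tool call to move; the robot and the scene stay as the last step left them, time stands still between calls to the robot, and variables do not carry over. Pictures are saved under pics/ and viewed, at most 10 in all, crops included, and the job is handed in when it is done.

Besides the shell and the picture viewer there is one more tool, called after "Request:" as name([rows], argument=value, ...), one row to a line, values as JSON. play_rows: Moves the arm, as the interface text tells. Its arguments: {"type":"object","properties":{"steps":{"type":"array","items":{"type":"array","items":{"type":"array","items":{"type":"number"}}}},"force":{"type":"number"}},"required":["steps"]}

```bash
ls; mkdir -p pics
python3 - <<'E'
from cell import *
import cv2,numpy as np
print(get_obs())
for c in("scene","top"):
    r=read_camera(c); cv2.imwrite(f"pics/{c}0.png",cv2.resize(r["frame"][:,:,::-1],(800,500)))
    print(c,r["intrinsics"],r["view"],[k for k in r])
    for n in("spanner","stand","fixture","glass","ring","loupe","film_core","bottle"):
        print(n,[(round(d["p"],2),d["extent"]) for d in silhouettes(c,n)])
E
```

```text
pics
{'time_s': 0.0, 'qpos': array([-67.94913129,  18.43992038,  -4.01506532,  83.17568204,
         1.29669091,  78.53969047,  -3.26032359]), 'joint_velocities': array([-0.01841997, -0.00610383,  0.00040304, -0.02546042,  0.03841546,
        0.06637449, -0.08144743]), 'effort': array([-7.60939620e-04, -4.91272616e+01, -4.04452616e-01, -3.12529743e+01,
       -6.39847596e-02,  4.35101381e-02,  1.48189333e-04]), 'tool_pos': array([0.23537222, 0.6052937 , 0.22144486]), 'tool_rot': array([-1.79890042e+02,  7.53150126e-03,  1.58758477e+02]), 'force': array([ 1.33892936, -0.89682253, -0.61154757]), 'wrist_torque': array([-0.00935549,  0.00878822,  0.02228659]), 'grasp_force': 0.0, 'grip_width': 0.08700829936759946}
scene [[395.45459966   0.         314.90725356]
 [  0.         395.45459966 200.52244451]
 [  0.           0.           1.        ]] [[-0.69568196  0.71827185  0.01059053  0.3646107 ]
 [-0.61074345 -0.59916823  0.51767738  0.31442904]
 [ 0.3781786   0.35367072  0.85551036 -1.18107926]
 [ 0.          0.          0.          1.        ]] ['frame', 'intrinsics', 'view']
spanner [(
[... 919 characters left out ...]
 ['frame', 'intrinsics', 'view']
spanner [(0.82, [224.1, 182.7, 241.8, 221.8])]
stand [(0.91, [222.5, 174.5, 256.1, 230.0]), (0.69, [351.3, 196.1, 410.1, 250.7]), (0.44, [376.4, 220.1, 385.2, 225.7])]
fixture [(0.92, [344.8, 120.7, 400.8, 177.0]), (0.67, [349.8, 276.3, 394.7, 317.4]), (0.61, [351.5, 197.2, 406.0, 250.3])]
glass [(0.6, [368.4, 294.5, 380.2, 301.4]), (0.57, [365.3, 140.4, 378.8, 152.3]), (0.54, [376.5, 219.1, 387.2, 224.7])]
ring [(0.95, [365.2, 211.7, 398.6, 238.8]), (0.57, [357.5, 127.5, 384.0, 159.6]), (0.51, [363.5, 287.1, 386.2, 309.7])]
loupe [(0.7, [311.9, 170.8, 327.0, 190.2])]
film_core [(0.63, [407.1, 93.9, 430.7, 119.1])]
bottle [(0.54, [221.4, 98.7, 239.5, 123.8])]
```

```bash
cat > h.py <<'E'
import numpy as np,cv2
from cell import *
def proj(r,P):
    P=np.atleast_2d(P);c=P@r["view"][:3,:3].T+r["view"][:3,3]
    K=r["intrinsics"];return np.c_[K[0,2]+K[0,0]*c[:,0]/-c[:,2],K[1,2]-K[1,1]*c[:,1]/-c[:,2]]
def ray(r,uv,z):
    uv=np.atleast_2d(uv);K=r["intrinsics"]
    d=np.c_[(uv[:,0]-K[0,2])/K[0,0],-(uv[:,1]-K[1,2])/K[1,1],-np.ones(len(uv))]@r["view"][:3,:3]
    o=-r["view"][:3,:3].T@r["view"][:3,3]
    return o+d*((z-o[2])/d[:,2])[:,None]
def rectify(r,cx,cy,z,half,n=600):
    # world plane z, +x right, +y up
    w=np.array([[cx-half,cy+half,z],[cx+half,cy+half,z],[cx+half,cy-half,z],[cx-half,cy-half,z]])
    H=cv2.getPerspectiveTransform(proj(r,w).astype(np.float32),np.float32([[0,0],[n,0],[n,n],[0,n]]))
    return cv2.warpPerspective(r["frame"][:,:,::-1],H,(n,n),flags=cv2.INTER_CUBIC)
E
python3 - <<'E'
import cv2,numpy as np
a=cv2.imread("pics/scene0.png");b=cv2.imread("pics/top0.png")
# native crops enlarged
a=cv2.resize(a,(640,400));b=cv2.resize(b,(640,400))
cv2.imwrite("pics/both.png",np.vstack([cv2.resize(a[100:360,150:450],(480,416)),cv2.resize(b[80:330,200:450],(480,480))])[:896] if 0 else np.hstack([cv2.resize(a[100:360,150:430],(400,371)),cv2.resize(b[80:330,190:450],(400,385))[:371]]))
E
```

```text
(no output)
```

View pics/both.png

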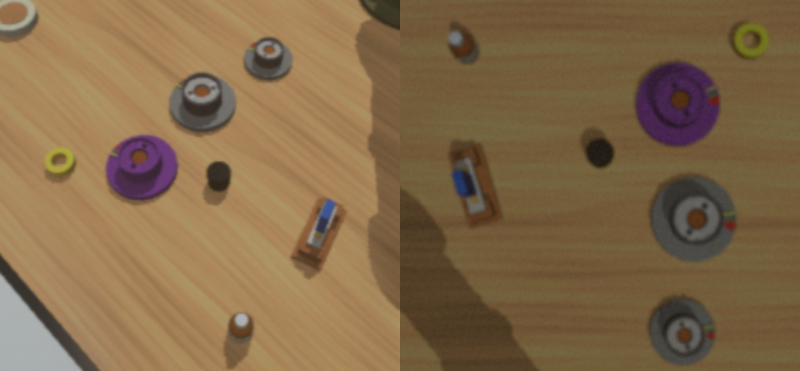

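View pics/top0.png

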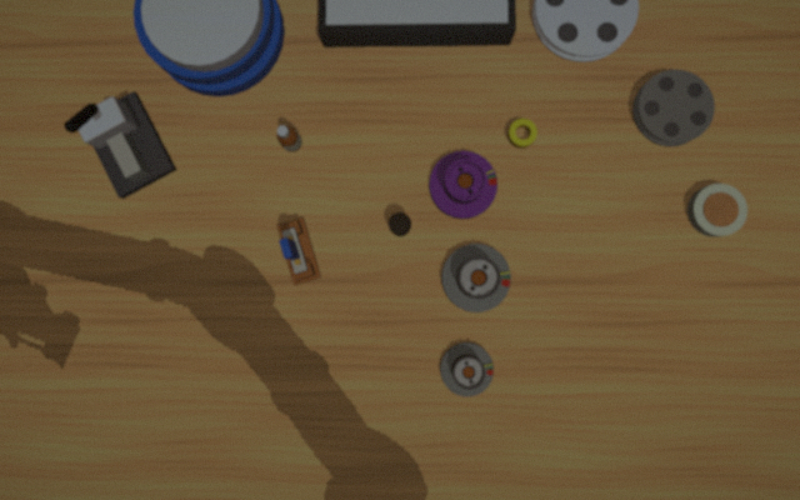

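The fixture we want is the large grey one: top image at about (381,222) native, scene image at about (291,170). The stand with the blue-handled spanner is at top (239,200). Next I'll fit poses using both cameras.

```bash
cat >> h.py <<'E'
def box(x0,x1,y0,y1,z0,z1): return np.array([[x,y,z] for x in(x0,x1) for y in(y0,y1) for z in(z0,z1)])
def cyl(R,z0,z1):
    a=np.linspace(0,2*np.pi,48,endpoint=False);return np.array([[R*np.cos(t),R*np.sin(t),z] for t in a for z in(z0,z1)])
FIX=[cyl(.06,0,.014),cyl(.035,.014,.05)]
STAND=[box(-.056,.056,-.025,.025,0,.008),box(.0275,.0495,-.018,.018,0,.03),box(-.0495,-.0275,-.018,.018,0,.03)]
SPAN=[box(-.038,.038,-.011,.011,.016,.024),box(-.016,.016,-.007,.007,.024,.08)]
S=4
def render(r,parts,x,y,z,yaw):
    m=np.zeros((400*S,640*S),np.uint8);c,s=np.cos(yaw),np.sin(yaw);R=np.array([[c,-s,0],[s,c,0],[0,0,1]])
    for p in parts:
        q=(proj(r,p@R.T+[x,y,z])+.5)*S
        cv2.fillConvexPoly(m,cv2.convexHull(np.round(q).astype(np.int32)),255)
    return cv2.resize(m,(640,400),interpolation=cv2.INTER_AREA)/255.
from scipy.optimize import minimize
def fit(views,parts,x0,z,useyaw=True):
    # views: list of (r,mask)
    def f(p):
        e=0
        for r,m in views:
            g=render(r,parts,p[0]/1e3,p[1]/1e3,z,(p[2] if useyaw else 0)/57.3);e+=np.abs(g-m).sum()/m.sum()
        return e
    p=np.array([x0[0]*1e3,x0[1]*1e3,x0[2]])
    sim=p+np.array([[0,0,0],[6,0,0],[0,6,0],[0,0,8.]])
    if not useyaw: g=f;f2=lambda q:g([q[0],q[1],0]);o=minimize(f2,p[:2],method="Nelder-Mead",options=dict(initial_simplex=sim[:3,:2],xatol=.1))
    else:o=minimize(f,p,method="Nelder-Mead",options=dict(initial_simplex=sim,xatol=.1))
    return o.x,o.fun
E
python3 - <<'E'
from h import *
R={c:read_camera(c) for c in("scene","top")}
def near(c,n,uv):
    for d in silhouettes(c,n):
        e=d["extent"]
        if np.hypot((e[0]+e[2])/2-uv[0],(e[1]+e[3])/2-uv[1])<15:return d["pixels"].astype(float)
    print("miss",c,n)
x0=ray(R["top"],[379,223.5],.014)[0];print(x0, ray(R["scene"],[291.5,174],.014)[0])
F={"scene":near("scene","fixture",(291,174)),"top":near("top","fixture",(379,223))}
Sp={"scene":near("scene","spanner",(374,259)),"top":near("top","spanner",(233,202))}
St={"scene":near("scene","stand",(374,264)),"top":near("top","stand",(239,202))}
s0=ray(R["top"],[240,200],.02)[0];print(s0)
for nm,M,P,z,i0,uy in(("fix",F,FIX,0,x0,False),("span",Sp,SPAN,.014,s0,True),("stand",{k:np.maximum(St[k],Sp[k]) for k in St},STAND+[q+[0,0,.014] for q in SPAN],0,s0,True)):
    for cs in(("scene","top"),("scene",),("top",)):
        print(nm,cs,*fit([(R[c],M[c]) for c in cs],P,[i0[0],i0[1],100],z,uy))
big=np.hstack([rectify(R["top"],x0[0],x0[1],.044,.05,400),rectify(R["scene"],x0[0],x0[1],.044,.05,400)])
cv2.imwrite("pics/rect.png",big)
E
```

```text
[ 0.49786228 -0.10069496  0.014     ] [ 0.51053224 -0.0966      0.014     ]
[0.54789122 0.20104524 0.02      ]
fix ('scene', 'top') [ 502.05148912 -104.59308822] 0.10858950183733643
fix ('scene',) [ 502.22222575 -107.33235007] 0.03768932722789714
fix ('top',) [ 501.80755146 -102.85161288] 0.02235924088510906
span ('scene', 'top') [546.7772046  204.21594899 198.20122858] 0.35191128126613314
span ('scene',) [546.47443782 203.57550622 112.53200493] 1.3114609223971279
span ('top',) [552.64319544 201.67035171 102.27595593] 1.0677415291598438
stand ('scene', 'top') [547.13799651 207.15148064  16.69189692] 0.2612896298775946
stand ('scene',) [547.83694763 205.57668315  18.37046794] 0.16382847256549676
stand ('top',) [547.07761668 208.02485699  17.40680709] 0.05099017976574989
```

View pics/rect.png

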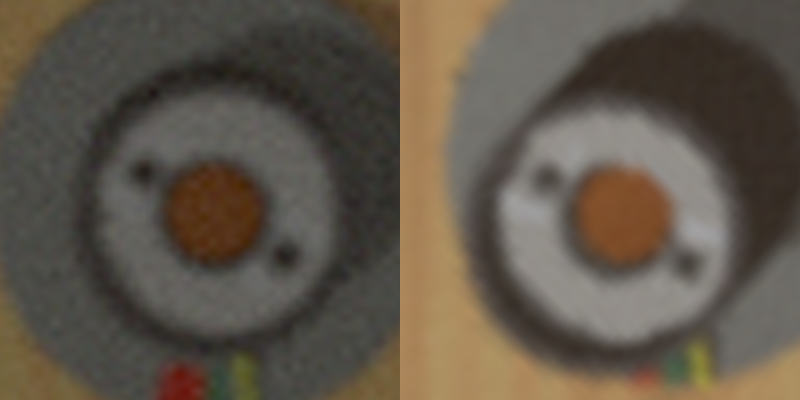

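The rectified views show the ring holes at (145,172)/(287,255) in the top half and (145,178)/(287,263) in the scene half. That is 41.1 mm apart, as it should be, which puts the ring centre near (0.502,-0.105) with its axis at about -30.6°. Next I'll refit the spanner and read the pointer.

Run:
```python
from h import *
R={c:read_camera(c) for c in("scene","top")}
def near(c,n,uv):
    for d in silhouettes(c,n):
        e=d["extent"]
        if np.hypot((e[0]+e[2])/2-uv[0],(e[1]+e[3])/2-uv[1])<15:return d["pixels"].astype(float)
    print("miss",c,n)
Sp={"scene":near("scene","spanner",(374,259)),"top":near("top","spanner",(233,202))}
St={"scene":near("scene","stand",(374,264)),"top":near("top","stand",(239,202))}
for nm,M,P,z in(("span",Sp,SPAN,.014),("stand",{k:np.maximum(St[k],Sp[k]) for k in St},STAND+[q+[0,0,.014] for q in SPAN],0)):
    for cs in(("scene","top"),("scene",),("top",)):
        print(nm,cs,*fit([(R[c],M[c]) for c in cs],P,[.547,.206,13],z))
for nm,n in(("loupe",.038),("bottle",.07)):
    for c in R:
        d=silhouettes(c,nm)[0]["extent"];print(nm,c,ray(R[c],[(d[0]+d[2])/2,(d[1]+d[3])/2],n/2)[0])
o=[]
for c in R:
    o.append(rectify(R[c],.547,.206,.03,.07,400))
for c in R: o.append(rectify(R[c],.502,-.1045,.015,.065,400))
cv2.imwrite("pics/rect2.png",cv2.resize(np.vstack([np.hstack(o[:2]),np.hstack(o[2:])]),(600,600)))
```

```text
miss scene spanner
miss top standTraceback (most recent call last):
  File "<stdin>", line 10, in <module>
TypeError: '>=' not supported between instances of 'float' and 'NoneType'
```

```bash
cat >> h.py <<'E'
def near(c,n,uv,rad=15):
    for k in range(5):
        for d in silhouettes(c,n):
            e=d["extent"]
            if np.hypot((e[0]+e[2])/2-uv[0],(e[1]+e[3])/2-uv[1])<rad:return d["pixels"].astype(float)
        read_camera(c)
    print("miss",c,n)
E
python3 - <<'E'
from h import *
R={c:read_camera(c) for c in("scene","top")}
Sp={"scene":near("scene","spanner",(374,259)),"top":near("top","spanner",(233,202))}
St={"scene":near("scene","stand",(374,264)),"top":near("top","stand",(239,202))}
for nm,M,P,z in(("span",Sp,SPAN,.014),("stand",{k:np.maximum(St[k],Sp[k]) for k in St},STAND+[q+[0,0,.014] for q in SPAN],0)):
    for cs in(("scene","top"),("scene",),("top",)):
        print(nm,cs,*fit([(R[c],M[c]) for c in cs],P,[.547,.206,13],z))
for nm,n in(("loupe",.038),("bottle",.07)):
    for c in R:
        d=silhouettes(c,nm)
        if d:
            d=d[0]["extent"];print(nm,c,ray(R[c],[(d[0]+d[2])/2,(d[1]+d[3])/2],n/2)[0])
o=[]
for c in R:
    o.append(rectify(R[c],.547,.206,.03,.07,400))
for c in R: o.append(rectify(R[c],.502,-.1045,.015,.065,400))
cv2.imwrite("pics/rect2.png",cv2.resize(np.vstack([np.hstack(o[:2]),np.hstack(o[2:])]),(600,600)))
E
```

```text
span ('scene', 'top') [546.70190345 205.45613443  16.90574557] 0.42357737601496714
span ('scene',) [546.54798787 203.98938592  17.3396523 ] 0.11514555682997432
span ('top',) [544.73103483 208.59411355  20.36460861] 0.17301923167348476
stand ('scene', 'top') [547.47039564 206.81035431  16.95745076] 0.2221152906040358
stand ('scene',) [547.65289834 205.07101177  17.6948624 ] 0.06972307227322529
stand ('top',) [546.25763431 208.57139338  17.97082686] 0.09429526695225159
loupe scene [0.58724963 0.02067665 0.019     ]
loupe top [0.58958214 0.02664877 0.019     ]
bottle scene [0.74145838 0.22363729 0.035     ]
bottle top [0.74059889 0.22111128 0.035     ]
```

View pics/rect2.png

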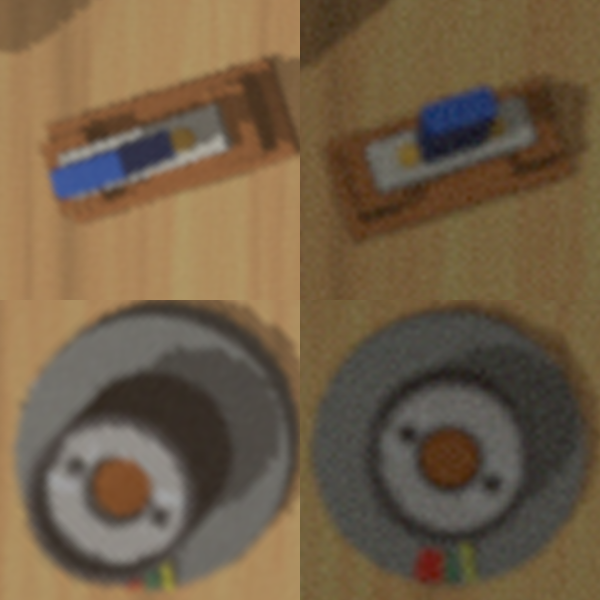

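Top-left is scene and top-right is top: both show the spanner seated on the stand at about 17.5°. Bottom: the base circle is centred near (0.502,-0.104), and the yellow pointer at (468,560)/(168,575) gives a fixture yaw of about 8°. I'll approach the stand now.

Request:
play_rows([
  [[0, 0, 0, 0, 0, -0.1352, 0.087], [0, 0, 0, 0, 0, -0.1352, 0.087], [0, 0, 0, 0, 0, -0.1352, 0.06], [0, 0, 0, 0, 0, -0.1352, 0.05], [0, 0, 0, 0, 0, -0.1352, 0.05]],
], force=15)

```text
time_s: 2.6
tool_pos: [0.2356, 0.6058, 0.2226]
tool_rot: [180.0, 0.0, -162.2]
force: [-0.5, 0.1, -1.0]
grip_width: 0.0705
grasp_force: 0.0
```

Request:
play_rows([
  [[-0.0162, -0.043, 0.0065, 0, 0, 0, 0.05], [-0.0162, -0.043, 0.0065, 0, 0, 0, 0.05], [-0.0162, -0.043, 0.0065, 0, 0, 0, 0.05], [-0.0162, -0.043, 0.0065, 0, 0, 0, 0.05], [-0.0162, -0.043, 0.0065, 0, 0, 0, 0.05], [-0.0162, -0.043, 0.0065, 0, 0, 0, 0.05], [-0.0162, -0.043, 0.0065, 0, 0, 0, 0.05], [-0.0162, -0.043, 0.0065, 0, 0, 0, 0.05], [-0.0162, -0.043, 0.0065, 0, 0, 0, 0.05], [-0.0162, -0.043, 0.0065, 0, 0, 0, 0.05], [-0.0162, -0.043, 0.0065, 0, 0, 0, 0.05], [0, 0, 0, 0, 0, 0, 0.05]],
])

```text
time_s: 3.8
tool_pos: [0.5515, 0.1995, 0.1503]
tool_rot: [-179.7, -0.0, -163.2]
force: [-0.3, 0.2, 0.1]
grip_width: 0.0501
grasp_force: 0.0
```

Run:
```python
from h import *
s=get_obs();print({k:np.round(s[k],4) for k in("time_s","qpos","tool_pos","tool_rot","force","wrist_torque","grip_width")})
o=[]
for c in("scene","top"):
    r=read_camera(c);u,v=proj(r,[.547,.207,.1])[0].astype(int);f=r["frame"][:,:,::-1].copy()
    o.append(cv2.resize(f[v-50:v+50,u-50:u+50],(400,400),interpolation=cv2.INTER_CUBIC))
    p=(proj(r,[s["tool_pos"]])[0]-[u-50,v-50])*4;cv2.circle(o[-1],tuple(int(q) for q in p),3,(0,255,0),1)
cv2.imwrite("pics/g.png",np.hstack(o))
```

```text
{'time_s': np.float64(3.8), 'qpos': array([-30.7179,  13.2474,   9.292 ,  98.2177,  -1.9676,  68.7389,
        85.8754]), 'tool_pos': array([0.5515, 0.1995, 0.1503]), 'tool_rot': array([-1.797120e+02, -5.000000e-04, -1.631701e+02]), 'force': array([-0.2662,  0.19  ,  0.0689]), 'wrist_torque': array([ 0.0561,  0.0238, -0.0537]), 'grip_width': np.float64(0.0501)}
```

View pics/g.png

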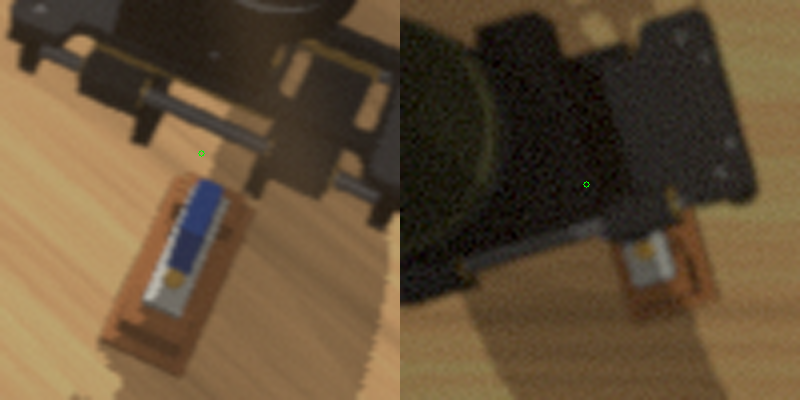

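Request:
play_rows([
  [[0.002, 0.0082, 0.02, 0, 0, -0.01, 0.05], [0, 0, 0.02, 0, 0, 0, 0.05], [0, 0, 0, 0, 0, 0, 0.05], [0, 0, 0, 0, 0, 0, 0.05], [0, 0, 0, 0, 0, 0, 0.05]],
])

```text
time_s: 4.4
tool_pos: [0.5438, 0.2164, 0.1125]
tool_rot: [180.0, 0.1, -161.9]
force: [-0.2, 0.2, 0.1]
grip_width: 0.05
grasp_force: 0.0
```

Request:
play_rows([
  [[-0.0003, -0.0102, 0, 0, 0, 0.01, 0.05], [0, 0, 0, 0, 0, 0, 0.05], [0, 0, 0, 0, 0, 0, 0.05], [0, 0, 0, 0, 0, 0, 0.05]],
])

```text
time_s: 4.8
tool_pos: [0.5469, 0.2058, 0.1113]
tool_rot: [180.0, 0.0, -162.5]
force: [-0.2, -0.4, 0.1]
grip_width: 0.0502
grasp_force: 0.0
```

Run:
```python
from h import *
s=get_obs();print({k:np.round(s[k],4) for k in("time_s","tool_pos","tool_rot","wrist_torque")})
r=read_camera("scene")
u,v=proj(r,[.547,.207,.08])[0].astype(int);f=r["frame"][:,:,::-1]
o=cv2.resize(f[v-30:v+30,u-30:u+30],(480,480),interpolation=cv2.INTER_CUBIC)
g=rectify(r,.547,.207,.094,.05,300)
cv2.imwrite("pics/g2.png",np.hstack([o,cv2.resize(g,(320,480))[:, :]]))
```

```text
{'time_s': np.float64(4.8), 'tool_pos': array([0.5469, 0.2058, 0.1113]), 'tool_rot': array([ 1.799826e+02,  2.600000e-02, -1.625375e+02]), 'wrist_torque': array([ 0.0958, -0.0127,  0.0007])}
```

View pics/g2.png

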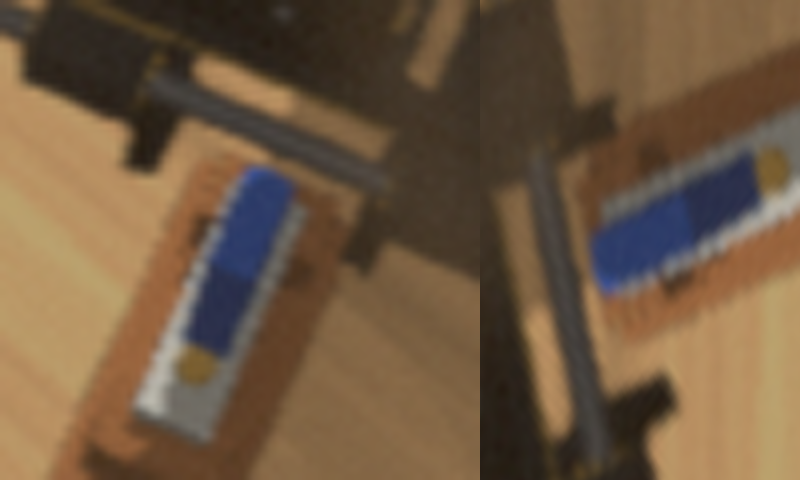

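The fingers, at (142,150) and (362,250), straddle the blue handle top at (258,195). I'll descend and grip.

Request:
play_rows([
  [[0, 0, 0.02, 0, 0, 0, 0.05], [0, 0, 0.02, 0, 0, 0, 0.05], [0, 0, 0.014, 0, 0, 0, 0.05], [0, 0, 0, 0, 0, 0, 0.05], [0, 0, 0, 0, 0, 0, 0.05], [0, 0, 0, 0, 0, 0, 0.03], [0, 0, 0, 0, 0, 0, 0.018], [0, 0, 0, 0, 0, 0, 0.01], [0, 0, 0, 0, 0, 0, 0.01], [0, 0, 0, 0, 0, 0, 0.01]],
], force=20)

```text
time_s: 5.85
tool_pos: [0.5468, 0.2059, 0.0573]
tool_rot: [180.0, 0.0, -162.5]
force: [-0.1, 0.6, -0.3]
grip_width: 0.0184
grasp_force: 0.0
```

Request:
play_rows([
  [[0, 0, 0, 0, 0, 0, 0.0], [0, 0, 0, 0, 0, 0, 0.0], [0, 0, 0, 0, 0, 0, 0.0]],
], force=40)

```text
time_s: 6.15
tool_pos: [0.5468, 0.206, 0.0572]
tool_rot: [180.0, 0.0, -162.5]
force: [-0.7, 0.6, 1.6]
grip_width: 0.0132
grasp_force: 40.0
```

Request:
play_rows([
  [[0, 0, -0.01, 0, 0, 0, 0.0], [0, 0, -0.02, 0, 0, 0, 0.0], [0, 0, -0.025, 0, 0, 0, 0.0], [0, 0, -0.025, 0, 0, 0, 0.0], [0, 0, 0, 0, 0, 0, 0.0], [0, 0, 0, 0, 0, 0, 0.0]],
])

```text
time_s: 6.75
tool_pos: [0.5468, 0.2058, 0.1373]
tool_rot: [180.0, 0.0, -162.5]
force: [1.0, -0.7, -2.2]
grip_width: 0.0136
grasp_force: 40.0
```

Run:
```python
from h import *
s=get_obs();print({k:np.round(s[k],4) for k in("time_s","tool_pos","tool_rot","force","wrist_torque","grip_width")})
for c in("scene","top"):
    r=read_camera(c)
    for d in silhouettes(c,"spanner"):
        e=d["extent"];print(c,d["p"],e)
print(proj(r,s["tool_pos"]),proj(read_camera("scene"),s["tool_pos"]))
```

```text
{'time_s': np.float64(6.75), 'tool_pos': array([0.5468, 0.2058, 0.1373]), 'tool_rot': array([ 1.799945e+02,  3.820000e-02, -1.625140e+02]), 'force': array([ 0.9942, -0.6804, -2.1807]), 'wrist_torque': array([0.0859, 0.0722, 0.0184]), 'grip_width': np.float64(0.0136)}
scene 0.67 [365.7, 226.3, 391.2, 262.0]
top 0.58 [226.7, 211.2, 237.7, 219.3]
[[222.20432349 196.34495931]] [[382.24432906 236.71874546]]
```

Request:
play_rows([
  [[0.0171, -0.0354, 0, 0, 0, 0, 0.0], [0.0171, -0.0354, 0, 0, 0, 0, 0.0], [0.0171, -0.0354, 0, 0, 0, 0, 0.0], [0.0171, -0.0354, 0, 0, 0, 0, 0.0], [0.0171, -0.0354, 0, 0, 0, 0, 0.0], [0.0171, -0.0354, 0, 0, 0, 0, 0.0], [0.0171, -0.0354, 0, 0, 0, 0, 0.0], [0.0171, -0.0354, 0, 0, 0, 0, 0.0], [0, 0, 0, 0, 0, 0, 0.0], [0, 0, 0, 0, 0, 0, 0.0], [0, 0, 0, 0, 0, 0, 0.0]],
])

```text
time_s: 8.1
tool_pos: [0.5014, -0.1041, 0.1366]
tool_rot: [180.0, -0.0, -162.4]
force: [-0.4, 0.8, -2.5]
grip_width: 0.0139
grasp_force: 40.0
```

Request:
play_rows([
  [[0, 0, 0, 0, 0, 0.14, 0.0], [0, 0, 0, 0, 0, 0.14, 0.0], [0, 0, 0, 0, 0, 0.14, 0.0], [0, 0, 0, 0, 0, 0.14, 0.0], [0, 0, 0, 0, 0, 0.14, 0.0], [0, 0, 0, 0, 0, 0.14, 0.0], [0, 0, 0, 0, 0, 0, 0.0], [0, 0, 0, 0, 0, 0, 0.0], [0, 0, 0, 0, 0, 0, 0.0]],
])

```text
time_s: 9.0
tool_pos: [0.5014, -0.1047, 0.137]
tool_rot: [180.0, -0.0, 149.6]
force: [0.4, -0.0, -1.7]
grip_width: 0.014
grasp_force: 40.0
```

Run:
```python
from h import *
s=get_obs();print({k:np.round(s[k],4) for k in("time_s","tool_pos","tool_rot","force","wrist_torque","grip_width")})
o=[]
for c in("scene","top"):
    r=read_camera(c)
    print(c,[(d["p"],d["extent"]) for d in silhouettes(c,"spanner")],proj(r,[.502,-.105,.094]))
    o.append(rectify(r,.502,-.105,.06,.07,400))
cv2.imwrite("pics/h1.png",np.hstack(o))
```

```text
{'time_s': np.float64(9.0), 'tool_pos': array([ 0.5014, -0.1047,  0.137 ]), 'tool_rot': array([ 1.799992e+02, -9.700000e-03,  1.495588e+02]), 'force': array([ 0.423 , -0.0023, -1.7218]), 'wrist_torque': array([-0.0365, -0.0268, -0.0003]), 'grip_width': np.float64(0.014)}
scene [] [[290.27571754 150.70837355]]
top [] [[386.58217451 221.20046165]]
```

View pics/h1.png

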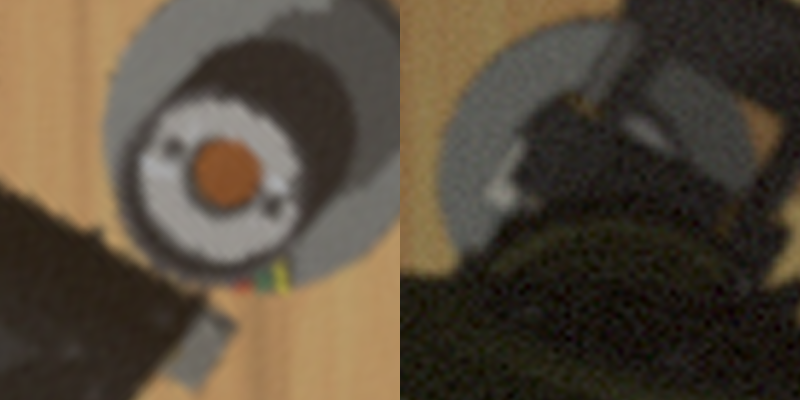

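The scene view (left) shows the ring clear of the gripper and the far crossbar end at (200,345). The top view (right) is blocked by the gripper except for the crossbar end at (510,180). I'll lower until the pin tips are just above the rim and look again.

Request:
play_rows([
  [[0, 0, 0.015, 0, 0, 0, 0.0], [0, 0, 0.015, 0, 0, 0, 0.0], [0, 0, 0.008, 0, 0, 0, 0.0], [0, 0, 0, 0, 0, 0, 0.0], [0, 0, 0, 0, 0, 0, 0.0]],
])

```text
time_s: 9.7
tool_pos: [0.5016, -0.1054, 0.0994]
tool_rot: [180.0, 0.0, 149.4]
force: [0.8, -0.3, -1.9]
grip_width: 0.0137
grasp_force: 40.0
```

Run:
```python
from h import *
s=get_obs();print({k:np.round(s[k],4) for k in("time_s","tool_pos","tool_rot","force","wrist_torque","grip_width")})
o=[]
t=s["tool_pos"];yaw=s["tool_rot"][2]/57.3;c_,s_=np.cos(yaw),np.sin(yaw)
for c in("scene","top"):
    r=read_camera(c);r2=dict(r);f=r["frame"].copy()
    u,v=proj(r,[.502,-.105,.06])[0].astype(int)
    im=cv2.resize(f[v-32:v+32,u-32:u+32,::-1],(400,400),interpolation=cv2.INTER_CUBIC)
    org=t-[0,0,.043]
    Rm=np.array([[c_,-s_,0],[s_,c_,0],[0,0,1]])
    for X in (np.array([[sx*.0205,0,0] for sx in(-1,1)]),np.array([[a*.038,b*.011,z] for z in(.016,.024) for a,b in((-1,-1),(-1,1),(1,1),(1,-1))])):
        q=((proj(r,X@Rm.T+org)-[u-32,v-32]+.5)*6.25).astype(int)
        for k in q: cv2.circle(im,tuple(int(z) for z in k),2,(0,255,0) if len(X)>2 else (255,0,255),-1)
    o.append(im)
cv2.imwrite("pics/h2.png",np.hstack(o))
```

```text
{'time_s': np.float64(9.7), 'tool_pos': array([ 0.5016, -0.1054,  0.0994]), 'tool_rot': array([1.799908e+02, 1.980000e-02, 1.493624e+02]), 'force': array([ 0.7554, -0.3087, -1.8558]), 'wrist_torque': array([-0.0278, -0.0985,  0.0071]), 'grip_width': np.float64(0.0137)}
```

View pics/h2.png

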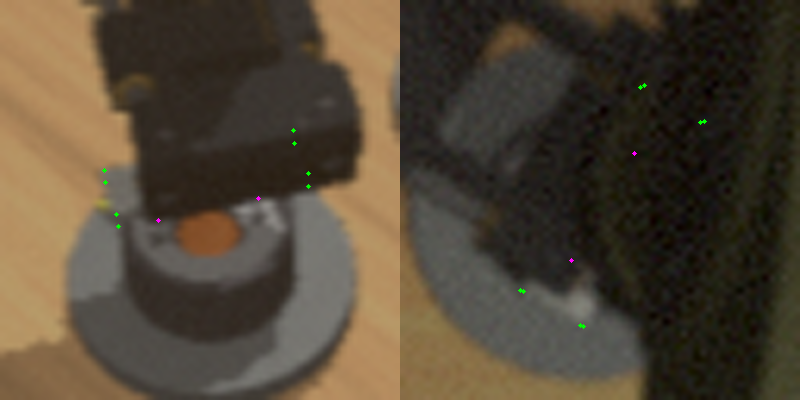

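The predicted pin tips (magenta) are at (158,220)/(258,198) in the scene crop. They line up above the holes at (160,237)/(262,217), and the crossbar end at about (110,185) agrees with the model. I'll descend gently in small steps.

Request:
play_rows([
  [[0, 0, 0.005, 0, 0, 0, 0.0], [0, 0, 0.004, 0, 0, 0, 0.0], [0, 0, 0.002, 0, 0, 0, 0.0], [0, 0, 0, 0, 0, 0, 0.0], [0, 0, 0, 0, 0, 0, 0.0]],
])

```text
time_s: 10.3
tool_pos: [0.5013, -0.1054, 0.088]
tool_rot: [-180.0, -0.0, 149.4]
force: [0.2, 0.3, -0.8]
grip_width: 0.0136
grasp_force: 40.0
```

Request:
play_rows([
  [[0, 0, 0.001, 0, 0, 0, 0.0], [0, 0, 0, 0, 0, 0, 0.0], [0, 0, 0.001, 0, 0, 0, 0.0], [0, 0, 0, 0, 0, 0, 0.0]],
])

```text
time_s: 10.7
tool_pos: [0.5013, -0.1053, 0.086]
tool_rot: [180.0, -0.0, 149.4]
force: [-0.7, 0.4, -2.4]
grip_width: 0.0133
grasp_force: 40.0
```

Request:
play_rows([
  [[0, 0, 0.001, 0, 0, 0, 0.0], [0, 0, 0, 0, 0, 0, 0.0], [0, 0, 0.001, 0, 0, 0, 0.0], [0, 0, 0, 0, 0, 0, 0.0]],
])

```text
time_s: 11.1
tool_pos: [0.5013, -0.1053, 0.0839]
tool_rot: [-180.0, -0.0, 149.4]
force: [-0.2, -0.3, -1.6]
grip_width: 0.0135
grasp_force: 40.0
```

Request:
play_rows([
  [[0, 0, 0.001, 0, 0, 0, 0.0], [0, 0, 0, 0, 0, 0, 0.0], [0, 0, 0.001, 0, 0, 0, 0.0], [0, 0, 0, 0, 0, 0, 0.0], [0, 0, 0.001, 0, 0, 0, 0.0], [0, 0, 0, 0, 0, 0, 0.0]],
])

```text
time_s: 11.7
tool_pos: [0.5013, -0.1053, 0.0809]
tool_rot: [-180.0, -0.0, 149.4]
force: [0.5, -0.6, -1.7]
grip_width: 0.0137
grasp_force: 40.0
```

Run:
```python
from h import *
s=get_obs();print({k:np.round(s[k],4) for k in("time_s","tool_pos","tool_rot","force","wrist_torque","grip_width")})
```

```text
{'time_s': np.float64(11.7), 'tool_pos': array([ 0.5013, -0.1053,  0.0809]), 'tool_rot': array([-1.799999e+02, -9.400000e-03,  1.493625e+02]), 'force': array([ 0.4643, -0.6343, -1.6562]), 'wrist_torque': array([-0.0603,  0.0168, -0.0155]), 'grip_width': np.float64(0.0137)}
```

The pins are about 6 mm into the holes with no contact force. I'll start turning slowly.

Request:
play_rows([
  [[0, 0, 0, 0, 0, 0.04, 0.0], [0, 0, 0, 0, 0, 0.04, 0.0], [0, 0, 0, 0, 0, 0.04, 0.0], [0, 0, 0, 0, 0, 0.04, 0.0], [0, 0, 0, 0, 0, 0.04, 0.0], [0, 0, 0, 0, 0, 0.04, 0.0], [0, 0, 0, 0, 0, 0.04, 0.0], [0, 0, 0, 0, 0, 0.04, 0.0], [0, 0, 0, 0, 0, 0, 0.0], [0, 0, 0, 0, 0, 0, 0.0]],
])

```text
time_s: 12.7
tool_pos: [0.5018, -0.1048, 0.0811]
tool_rot: [179.9, 0.0, 131.1]
force: [1.2, 1.2, -2.9]
grip_width: 0.0135
grasp_force: 40.0
```

```bash
cat > m.py <<'E'
from h import *
s=get_obs();print({k:np.round(s[k],4) for k in("time_s","tool_pos","tool_rot","force","wrist_torque","grip_width")})
r=read_camera("scene")
# yellow pointer / red / green, angle about fixture axis on plane z=.015
C=np.array([.502,-.1055])
n=800;im=rectify(r,C[0],C[1],.015,.065,n);hsv=cv2.cvtColor(im,cv2.COLOR_BGR2HSV)
yy,xx=np.mgrid[:n,:n];X=(xx-n/2)*.13/n;Y=-(yy-n/2)*.13/n
rad=np.hypot(X,Y);ang=np.degrees(np.arctan2(X,-Y))
reg=(rad>.03)&(rad<.064)&(np.abs(ang)<40)
for nm,lo,hi,smin in(("yellow",22,34,120),("green",45,95,60),("red",0,6,140)):
    k=reg&(hsv[...,0]>=lo)&(hsv[...,0]<=hi)&(hsv[...,1]>smin)&(hsv[...,2]>50)
    print(nm,k.sum(),np.round(np.percentile(ang[k],[5,50,95]),1) if k.any() else "", np.round(np.median(rad[k]),4) if k.any() else "")
E
python3 m.py
```

```text
{'time_s': np.float64(12.7), 'tool_pos': array([ 0.5018, -0.1048,  0.0811]), 'tool_rot': array([1.799394e+02, 5.200000e-03, 1.311066e+02]), 'force': array([ 1.2393,  1.1945, -2.9499]), 'wrist_torque': array([ 0.3862, -0.3789, -0.0076]), 'grip_width': np.float64(0.0135)}
yellow 0  
green 0  
red 0
```

Run:
```python
from h import *
o=[]
for c in("scene","top"):
    r=read_camera(c);u,v=proj(r,[.502,-.105,.03])[0].astype(int)
    o.append(cv2.resize(r["frame"][v-35:v+35,u-35:u+35,::-1],(400,400),interpolation=cv2.INTER_CUBIC))
cv2.imwrite("pics/t1.png",np.hstack(o))
```

```text
(no output)
```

View pics/t1.png

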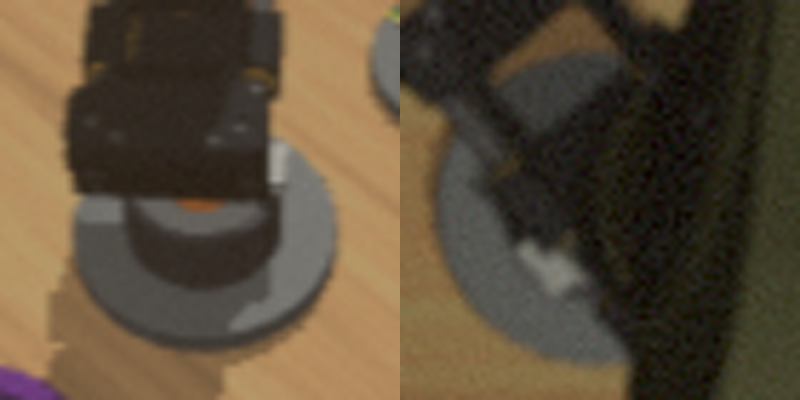

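The gripper hides the pointer in both views: scene crop around (300,165), top crop around (640,330). I'll use the averaged wrist torque instead.

```bash
cat > w.py <<'E'
from h import *
a=[];
for k in range(6):
    s=get_obs();a.append(np.r_[s["force"],s["wrist_torque"],s["effort"][6],s["tool_pos"]*1e3,s["tool_rot"][2]]);read_camera("top")
a=np.array(a);np.set_printoptions(suppress=True,precision=3);print(s["time_s"]);print(a.mean(0));print(a.std(0))
E
python3 w.py
```

```text
13.1
[   1.922    2.388   -3.382    0.615   -0.525    0.086   -0.06   501.653
 -104.935   81.125  131.056]
[0.262 0.612 0.419 0.022 0.024 0.021 0.002 0.087 0.08  0.01  0.01 ]
```

Request:
play_rows([
  [[0, 0, 0, 0, 0, 0.03, 0.0], [0, 0, 0, 0, 0, 0.03, 0.0], [0, 0, 0, 0, 0, 0, 0.0]],
])

```text
time_s: 13.45
tool_pos: [0.5014, -0.1052, 0.0811]
tool_rot: [180.0, -0.0, 127.5]
force: [0.8, 3.0, -2.1]
grip_width: 0.0139
grasp_force: 40.0
```

```bash
python3 w.py
```

```text
13.7
[   1.734    2.977   -2.499    0.791   -0.421    0.053   -0.116  501.324
 -105.234   81.074  127.579]
[0.529 0.486 0.496 0.026 0.037 0.013 0.075 0.021 0.029 0.012 0.024]
```

Request:
play_rows([
  [[0.0002, 0.0007, 0, 0, 0, 0.03, 0.0], [0, 0, 0, 0, 0, 0.03, 0.0], [0, 0, 0, 0, 0, 0.03, 0.0], [0, 0, 0, 0, 0, 0, 0.0], [0, 0, 0, 0, 0, 0, 0.0]],
])

```text
time_s: 14.25
tool_pos: [0.5018, -0.1048, 0.0811]
tool_rot: [180.0, 0.0, 122.4]
force: [2.6, 1.7, -3.1]
grip_width: 0.0138
grasp_force: 40.0
```

```bash
python3 w.py
```

```text
14.5
[   1.869    2.292   -2.447    0.648   -0.499    0.061   -0.064  501.83
 -104.837   81.083  122.44 ]
[0.601 0.559 0.675 0.013 0.017 0.046 0.008 0.011 0.005 0.009 0.005]
```

Request:
play_rows([
  [[0, 0, 0, 0, 0, 0.03, 0.0], [0, 0, 0, 0, 0, 0.03, 0.0], [0, 0, 0, 0, 0, 0, 0.0], [0, 0, 0, 0, 0, 0, 0.0]],
])

```text
time_s: 14.95
tool_pos: [0.5018, -0.1048, 0.0811]
tool_rot: [180.0, 0.0, 119.0]
force: [2.1, 2.0, -2.1]
grip_width: 0.0137
grasp_force: 40.0
```

```bash
python3 w.py
```

```text
15.2
[   2.204    2.257   -2.493    0.589   -0.536    0.066   -0.066  501.832
 -104.81    81.082  118.994]
[0.321 0.405 0.306 0.028 0.028 0.025 0.009 0.008 0.016 0.008 0.003]
```

Request:
play_rows([
  [[0, 0, 0, 0, 0, 0.03, 0.0], [0, 0, 0, 0, 0, 0.02, 0.0], [0, 0, 0, 0, 0, 0, 0.0], [0, 0, 0, 0, 0, 0, 0.0]],
])

```text
time_s: 15.65
tool_pos: [0.5018, -0.1048, 0.0811]
tool_rot: [180.0, 0.0, 116.1]
force: [2.6, 2.2, -2.7]
grip_width: 0.0139
grasp_force: 40.0
```

```bash
python3 w.py
```

```text
15.9
[   2.032    2.162   -2.656    0.563   -0.572    0.056   -0.065  501.835
 -104.781   81.082  116.13 ]
[0.609 0.13  0.356 0.023 0.016 0.018 0.006 0.016 0.013 0.012 0.002]
```

Request:
play_rows([
  [[0, 0, 0, 0, 0, 0.03, 0.0], [0, 0, 0, 0, 0, 0.01, 0.0], [0, 0, 0, 0, 0, 0, 0.0], [0, 0, 0, 0, 0, 0, 0.0]],
])

```text
time_s: 16.35
tool_pos: [0.5019, -0.1048, 0.0811]
tool_rot: [180.0, 0.0, 113.8]
force: [2.3, 1.3, -2.4]
grip_width: 0.0135
grasp_force: 40.0
```

```bash
python3 w.py
```

```text
16.6
[   2.561    2.385   -2.629    0.556   -0.713    0.108   -0.091  501.893
 -104.759   81.083  113.841]
[0.498 0.774 0.348 0.027 0.031 0.03  0.003 0.01  0.015 0.009 0.002]
```

Request:
play_rows([
  [[0, 0, 0, 0, 0, 0.02, 0.0], [0, 0, 0, 0, 0, 0.02, 0.0], [0, 0, 0, 0, 0, 0, 0.0], [0, 0, 0, 0, 0, 0, 0.0]],
])

```text
time_s: 17.05
tool_pos: [0.5019, -0.1047, 0.0811]
tool_rot: [180.0, 0.0, 111.5]
force: [3.6, 3.1, -3.7]
grip_width: 0.0138
grasp_force: 40.0
```

```bash
python3 w.py
```

```text
17.3
[   2.999    2.576   -3.1      0.573   -0.811    0.15    -0.147  501.892
 -104.745   81.09   111.549]
[0.388 0.443 0.475 0.031 0.016 0.037 0.005 0.013 0.016 0.012 0.002]
```

Request:
play_rows([
  [[0, 0, 0, 0, 0, 0.02, 0.0], [0, 0, 0, 0, 0, 0.02, 0.0], [0, 0, 0, 0, 0, 0, 0.0], [0, 0, 0, 0, 0, 0, 0.0]],
])

```text
time_s: 17.75
tool_pos: [0.5019, -0.1047, 0.0811]
tool_rot: [180.0, 0.0, 109.3]
force: [3.7, 1.6, -2.0]
grip_width: 0.0133
grasp_force: 40.0
```

```bash
python3 w.py
```

```text
18.0
[   3.536    2.59    -2.412    0.64    -0.915    0.214   -0.202  501.881
 -104.751   81.084  109.259]
[0.354 0.484 0.322 0.016 0.026 0.02  0.005 0.017 0.013 0.016 0.003]
```

Request:
play_rows([
  [[0, 0, 0, 0, 0, 0.02, 0.0], [0, 0, 0, 0, 0, 0.015, 0.0], [0, 0, 0, 0, 0, 0, 0.0], [0, 0, 0, 0, 0, 0, 0.0], [0, 0, 0, 0, 0, 0, 0.0], [0, 0, 0, 0, 0, 0, 0.0], [0, 0, 0, 0, 0, 0, 0.0], [0, 0, 0, 0, 0, 0, 0.0], [0, 0, 0, 0, 0, 0, 0.0], [0, 0, 0, 0, 0, 0, 0.0], [0, 0, 0, 0, 0, 0, 0.0], [0, 0, 0, 0, 0, 0, 0.0]],
])

```text
time_s: 19.25
tool_pos: [0.5019, -0.1048, 0.0811]
tool_rot: [180.0, 0.0, 107.2]
force: [4.0, 2.6, -3.5]
grip_width: 0.0137
grasp_force: 40.0
```

```bash
python3 w.py;python3 m.py
```

```text
19.5
[   4.015    2.317   -3.259    0.71    -1.073    0.231   -0.25   501.868
 -104.742   81.086  107.249]
[0.549 0.38  0.299 0.02  0.027 0.031 0.    0.011 0.011 0.004 0.001]
{'time_s': np.float64(19.55), 'tool_pos': array([ 0.5019, -0.1048,  0.0811]), 'tool_rot': array([1.799884e+02, 4.000000e-04, 1.072432e+02]), 'force': array([ 4.2865,  2.7768, -2.4378]), 'wrist_torque': array([ 0.7026, -1.1451,  0.2466]), 'grip_width': np.float64(0.0138)}
yellow 0  
green 0  
red 0
```

Request:
play_rows([
  [[0, 0, 0, 0, 0, 0, 0.0], [0, 0, 0, 0, 0, 0, 0.0], [0, 0, 0, 0, 0, 0, 0.0], [0, 0, 0, 0, 0, 0, 0.0], [0, 0, 0, 0, 0, 0, 0.0], [0, 0, 0, 0, 0, 0, 0.0], [0, 0, 0, 0, 0, 0, 0.0], [0, 0, 0, 0, 0, 0, 0.0]],
])

```text
time_s: 20.4
tool_pos: [0.5019, -0.1047, 0.0811]
tool_rot: [180.0, -0.0, 107.2]
force: [4.7, 3.7, -2.0]
grip_width: 0.0138
grasp_force: 40.0
```

Held at 0.25 N·m (barrel about 0.156 rad, mid-green) for about 2 s. Now I'll back off, unload and lift.

Request:
play_rows([
  [[0, 0, 0, 0, 0, -0.04, 0.0], [0, 0, 0, 0, 0, -0.04, 0.0], [0, 0, 0, 0, 0, -0.04, 0.0], [0, 0, 0, 0, 0, -0.04, 0.0], [0, 0, 0, 0, 0, -0.04, 0.0], [0, 0, 0, 0, 0, -0.02, 0.0], [0, 0, 0, 0, 0, 0, 0.0], [0, 0, 0, 0, 0, 0, 0.0], [0, 0, 0, 0, 0, 0, 0.0]],
])

```text
time_s: 21.3
tool_pos: [0.5011, -0.1052, 0.0808]
tool_rot: [-179.9, -0.0, 119.8]
force: [-0.2, 0.6, -1.8]
grip_width: 0.0135
grasp_force: 40.0
```

```bash
python3 w.py
```

```text
21.55
[   0.255    0.76    -1.899    0.081   -0.076    0.003   -0.014  501.201
 -105.169   80.805  119.818]
[0.482 0.329 0.198 0.062 0.044 0.015 0.006 0.092 0.036 0.027 0.01 ]
```

Request:
play_rows([
  [[0, 0, -0.003, 0, 0, 0, 0.0], [0, 0, -0.004, 0, 0, 0, 0.0], [0, 0, -0.01, 0, 0, 0, 0.0], [0, 0, -0.02, 0, 0, 0, 0.0], [0, 0, -0.02, 0, 0, 0, 0.0], [0, 0, 0, 0, 0, 0, 0.0]],
])

```text
time_s: 22.2
tool_pos: [0.5042, -0.1053, 0.1415]
tool_rot: [179.7, 0.2, 119.8]
force: [0.8, 0.3, -2.2]
grip_width: 0.0141
grasp_force: 40.0
```

Request:
play_rows([
  [[0, 0, 0, 0, 0, -0.1356, 0.0], [0, 0, 0, 0, 0, -0.1356, 0.0], [0, 0, 0, 0, 0, -0.1356, 0.0], [0, 0, 0, 0, 0, -0.1356, 0.0], [0, 0, 0, 0, 0, -0.1356, 0.0], [0, 0, 0, 0, 0, -0.1356, 0.0], [0, 0, 0, 0, 0, -0.1356, 0.0], [0, 0, 0, 0, 0, -0.1356, 0.0], [0, 0, 0, 0, 0, -0.1356, 0.0], [0, 0, 0, 0, 0, -0.1356, 0.0], [0, 0, 0, 0, 0, 0, 0.0], [0, 0, 0, 0, 0, 0, 0.0]],
])

```text
time_s: 23.4
tool_pos: [0.5015, -0.1048, 0.1376]
tool_rot: [180.0, -0.0, -162.6]
force: [0.4, -0.5, -1.0]
grip_width: 0.0137
grasp_force: 40.0
```

Request:
play_rows([
  [[-0.017, 0.0354, 0, 0, 0, 0, 0.0], [-0.017, 0.0354, 0, 0, 0, 0, 0.0], [-0.017, 0.0354, 0, 0, 0, 0, 0.0], [-0.017, 0.0354, 0, 0, 0, 0, 0.0], [-0.017, 0.0354, 0, 0, 0, 0, 0.0], [-0.017, 0.0354, 0, 0, 0, 0, 0.0], [-0.017, 0.0354, 0, 0, 0, 0, 0.0], [-0.017, 0.0354, 0, 0, 0, 0, 0.0], [0, 0, 0, 0, 0, 0, 0.0], [0, 0, 0, 0, 0, 0, 0.0], [0, 0, 0, 0, 0, 0, 0.0], [0, 0, 0, 0, 0, 0, 0.0]],
])

```text
time_s: 24.6
tool_pos: [0.5463, 0.2044, 0.138]
tool_rot: [-180.0, -0.0, -162.6]
force: [-0.1, -0.4, -2.1]
grip_width: 0.0137
grasp_force: 40.0
```

```bash
python3 w.py
python3 - <<'E'
from h import *
o=[rectify(read_camera("scene"),.502,-.105,.015,.065,400),rectify(read_camera("top"),.502,-.105,.015,.065,400)]
cv2.imwrite("pics/f1.png",np.hstack(o))
E
```

```text
24.85
[  -0.26    -0.284   -1.714    0.045    0.01    -0.012   -0.004  546.287
  205.04   138.169 -162.584]
[0.653 0.482 0.53  0.023 0.031 0.038 0.002 0.039 0.449 0.083 0.042]
```

View pics/f1.png

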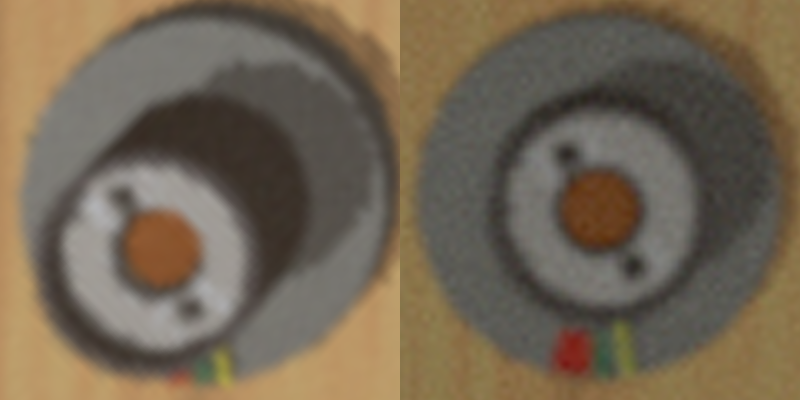

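The ring axis now reads about 59.5° clockwise (567,153 → 633,265), which matches home. The pointer at (625,348) is back at zero. I'll return the spanner to the stand.

Request:
play_rows([
  [[-0.0007, 0.0004, 0, 0, 0, 0, 0.0], [0, 0, 0.02, 0, 0, 0, 0.0], [0, 0, 0.02, 0, 0, 0, 0.0], [0, 0, 0.02, 0, 0, 0, 0.0], [0, 0, 0.01, 0, 0, 0, 0.0], [0, 0, 0.005, 0, 0, 0, 0.0], [0, 0, 0.002, 0, 0, 0, 0.0], [0, 0, 0, 0, 0, 0, 0.0], [0, 0, 0, 0, 0, 0, 0.0], [0, 0, 0, 0, 0, 0, 0.0], [0, 0, 0, 0, 0, 0, 0.0]],
])

```text
time_s: 26.1
tool_pos: [0.547, 0.207, 0.0616]
tool_rot: [180.0, 0.1, -162.5]
force: [-0.0, -0.3, -2.0]
grip_width: 0.0136
grasp_force: 40.0
```

```bash
python3 w.py
```

```text
26.35
[   0.263    0.336   -2.199    0.056    0.052    0.014    0.     546.809
  206.919   61.365 -162.455]
[0.724 0.443 0.435 0.014 0.033 0.023 0.    0.105 0.048 0.159 0.001]
```

Request:
play_rows([
  [[0.0003, -0.001, 0, 0, 0, 0, 0.0], [0, 0, 0.002, 0, 0, 0, 0.0], [0, 0, 0.001, 0, 0, 0, 0.0], [0, 0, 0, 0, 0, 0, 0.0], [0, 0, 0.0005, 0, 0, 0, 0.0], [0, 0, 0, 0, 0, 0, 0.0], [0, 0, 0.0005, 0, 0, 0, 0.0], [0, 0, 0, 0, 0, 0, 0.0], [0, 0, 0, 0, 0, 0, 0.0]],
])

```text
time_s: 27.3
tool_pos: [0.5468, 0.2059, 0.0572]
tool_rot: [180.0, 0.0, -162.5]
force: [-0.1, -0.7, -1.3]
grip_width: 0.0136
grasp_force: 40.0
```

```bash
python3 w.py
```

```text
27.55
[  -0.089    0.173   -0.818    0.017    0.035    0.002    0.     546.746
  205.862   57.205 -162.453]
[0.669 0.454 0.4   0.021 0.021 0.031 0.    0.013 0.015 0.015 0.002]
```

Request:
play_rows([
  [[0, 0, 0.0003, 0, 0, 0, 0.0], [0, 0, 0, 0, 0, 0, 0.0], [0, 0, 0, 0, 0, 0, 0.02], [0, 0, 0, 0, 0, 0, 0.03], [0, 0, 0, 0, 0, 0, 0.05], [0, 0, 0, 0, 0, 0, 0.05], [0, 0, 0, 0, 0, 0, 0.05], [0, 0, 0, 0, 0, 0, 0.05]],
], force=10)

```text
time_s: 28.4
tool_pos: [0.5467, 0.2058, 0.0567]
tool_rot: [-180.0, 0.0, -162.5]
force: [0.0, 0.3, -0.2]
grip_width: 0.0477
grasp_force: 0.0
```

Request:
play_rows([
  [[0, 0, -0.01, 0, 0, 0, 0.05], [0, 0, -0.02, 0, 0, 0, 0.05], [0, 0, -0.03, 0, 0, 0, 0.05], [0, 0, -0.04, 0, 0, 0, 0.05], [0, 0, -0.04, 0, 0, 0, 0.05], [0.01, 0.04, -0.01, 0, 0, 0, 0.05], [0.01, 0.045, 0, 0, 0, 0, 0.05], [0.01, 0.045, 0, 0, 0, 0, 0.05], [0.01, 0.045, 0, 0, 0, 0, 0.05], [0.01, 0.045, 0, 0, 0, 0, 0.05], [0, 0, 0, 0, 0, 0, 0.05], [0, 0, 0, 0, 0, 0, 0.05]],
])

```text
time_s: 29.6
tool_pos: [0.4317, 0.4018, 0.2074]
tool_rot: [180.0, 0.0, -162.3]
force: [0.6, -1.6, -0.3]
grip_width: 0.0498
grasp_force: 0.0
```

Run:
```python
from h import *
s=get_obs();print(s["time_s"],s["tool_pos"],s["joint_velocities"].round(2))
R={c:read_camera(c) for c in("scene","top")}
Sp={"scene":near("scene","spanner",(374,259)),"top":near("top","spanner",(233,202))}
for cs in(("scene",),("top",)):
    if Sp[cs[0]] is not None: print(cs,*fit([(R[c],Sp[c]) for c in cs],SPAN,[.547,.206,13],.014))
for c in R: print(c,[d["extent"] for d in silhouettes(c,"spanner")])
```

```text
29.6 [0.43169505 0.40177125 0.20738076] [ 2.   -0.29  2.74  0.52  0.8  -0.02  0.15]
('scene',) [548.56578295 204.33482354  16.68409473] 0.17499695530386067
('top',) [546.81837104 206.8233777   17.45331981] 0.06498714239794279
scene [[363.4, 239.5, 386.2, 275.6]]
top [[223.1, 183.1, 243.7, 219.0]]
```

The spanner is back upright with the same extents and pose as at the start.

Request:
play_rows([
  [[0, 0, 0, 0, 0, 0, 0.05], [0, 0, 0, 0, 0, 0, 0.05], [0, 0, 0, 0, 0, 0, 0.05], [0, 0, 0, 0, 0, 0, 0.05], [0, 0, 0, 0, 0, 0, 0.05]],
])

```text
time_s: 30.4
tool_pos: [0.4326, 0.4005, 0.2068]
tool_rot: [180.0, 0.0, -162.5]
force: [-0.9, -0.1, -0.3]
grip_width: 0.05
grasp_force: 0.0
```

```bash
python3 -c "
from cell import *
print(sign_off())"
```

```text
the job is handed in; nothing more can be done
None
```

The job is handed in at about 30 s: the ring is home, held about 2 s near 0.25 N·m (mid-green, judged from wrist torque because the gripper hid the pointer), and the spanner is back upright on its stand and released.

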